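# Heft three tea tins and hold up the full one

### The job

Three identical closed tea tins stand on the worktop and only one is still full: find the heaviest by feel, stand the two lighter tins upright on the black food tray for refilling, and finish while still holding the heaviest one up in the gripper, upright and still, at least 10 cm clear above the worktop and touching nothing else. Do not tip any tin over, and leave the mug and the sauce bottle where they are.

Things in the scene. Friction and masses are not known exactly. Their poses are not given: they have to be found in the camera images.
- tin_a_center (a point): one of three identical closed metal tea tins standing on the worktop: upright plain cylinder 60 mm in diameter (62 mm at the lid skirt, the top 20 mm) and 80 mm tall, plain metal, lid shut and fixed. This point is its centre, 40 mm above its underside; its z axis is the tin's own axis. Weight cannot be seen: one of the three, any of them, is full and weighs 0.45 to 0.55 kg, the other two weigh 0.13 to 0.26 kg. Its contents are one solid block with a little play inside.
- tin_b_center (a point): one of three identical closed metal tea tins standing on the worktop: upright plain cylinder 60 mm in diameter (62 mm at the lid skirt, the top 20 mm) and 80 mm tall, plain metal, lid shut and fixed. This point is its centre, 40 mm above its underside; its z axis is the tin's own axis. Weight cannot be seen: one of the three, any of them, is full and weighs 0.45 to 0.55 kg, the other two weigh 0.13 to 0.26 kg. Its contents are one solid block with a little play inside.
- tin_c_center (a point): one of three identical closed metal tea tins standing on the worktop: upright plain cylinder 60 mm in diameter (62 mm at the lid skirt, the top 20 mm) and 80 mm tall, plain metal, lid shut and fixed. This point is its centre, 40 mm above its underside; its z axis is the tin's own axis. Weight cannot be seen: one of the three, any of them, is full and weighs 0.45 to 0.55 kg, the other two weigh 0.13 to 0.26 kg. Its contents are one solid block with a little play inside.
- tin_a: the tin whose centre is tin_a_center; origin at the centre of its underside, z up its axis
- tin_b: the tin whose centre is tin_b_center; origin at the centre of its underside, z up its axis
- tin_c: the tin whose centre is tin_c_center; origin at the centre of its underside, z up its axis
- tray: black food tray, 174 mm (its x) by 264 mm (its y), 31 mm tall, fixed to the worktop, open on top with slanting sides; origin under its centre, z up. Its nearly flat floor lies 4 to 6 mm above the worktop and carries tins whose centres lie within 25 mm of the tray's centre along x and 65 mm along y
- mug: white spotted mug, about 78 x 114 x 93 mm, origin under its centre; a bystander, to be left alone
- sauce_bottle: sauce bottle with a yellow cap, 63 mm in diameter, 154 mm tall, origin under its centre; a bystander, to be left alone
There are look-alikes about, which are no part of the job. Leave any purple look-alike of the tin_a alone.

How it is judged:
By the outcome, as a careful person would: the job done as asked, in the order asked, and still so for the second after the job is handed in, while the arm keeps its last pose, push and grip.
It also fails if it takes over 72 s, if anything falls off the work surface, if the arm or the gripper's body presses on something with over 40 N, if the wrist force passes 120 N, or if a joint passes its speed limit or range.

### The arm

A 6-joint arm with a two-finger parallel gripper is mounted at the origin on a cart in front of the work surface, level with it; the furniture and walls round the work are solid. World frame = base frame: x ahead of the robot, y to its left, z up, the work surface at z = 0. Lengths are in m, angles in rad, forces in N, time in s.
With the tool pointing down it reaches from about 0.35 to 0.975 m from the base axis. Payload 4.9 kg.
Tool frame: the origin (TCP) lies at the very end of the fingers, on their centre line; the grasp point (between the pads) lies 19 mm behind it; z points along the fingers, y is the line along which they close (so a half turn about z gives the same grasp; the last joint's range is limited). The gripper opens to 85 mm and grips with 20 to 120 N. Pads are 22 mm wide; open, the fingers measure 114 mm over their backs; the gripper's body (76 mm by 85 mm) begins 54 mm behind the grasp point. The pads swing forward as they close: fully open they stand 13 mm farther back than shut.
Start: joints at [-1.39, 0.053, 1.613, -0, 1.476, -0.119], TCP at [0.185, -0.597, 0.231] pointing down, gripper open.
Joint ranges: [-3.01, 3.01], [-1.01, 2.22], [0.06, 2.58], [-1.02, 4.17], [0.09, 2.62], [-3.14, 3.14]. Speed limits (rad/s): [2.57, 2.57, 3.14, 3.14, 3.14, 3.14].

### API

Orientations are given as a rotation vector (axis times angle).
In Python, from station import get_obs, get_image, finish_job gives the robot as it stands. The module is installed in compiled form; this text tells all that it offers.
- The arm moves only by the tool carry_out, never from a script. Its argument "rows" is a list of rows, each a list of 7 numbers: the turn, a rotation vector about the tool's x, y, z as a fraction of full scale, then the shift along the tool's x, y, z as a fraction of full scale, then the closure, from -1 (fully open) to 1 (shut). A call has 1 to 5 rows; each row is the pose to reach, as a shift and turn from the pose commanded when the call began, along the tool's axes at that moment, turning the shorter way round; what a row does not reach only later rows make up. Full scale, the value 1, is 300 mm for a shift and pi rad for a turn. A row lasts 1/10 s, in which the tool goes at most 50 mm and 8.59 degrees, less where a joint would pass 70% of its speed; a pose out of reach is approached as far as the arm can. A call with a number of a shift or a turn outside -1 to 1 is refused whole. A call with a gripper value outside its range is refused whole. The fingers move at their own pace and stop on an object; "force" is the grip in N (left out, the last holds). Time passes only in rows, so rows that repeat a pose let the fingers close. It gives the time, the measured TCP pose, the force, the opening and the grip force at its end, in the units of the state.
- get_obs(): the state, without advancing time (a new reading comes with each control period).
- get_image(name): name is "side" or "top" or "wrist"; returns a dict with "img" (480x640x3 uint8, blue, green, red), "mtx" (3x3 intrinsics, pixels), "R" (3x3) and "t" (3): a world point X has camera coordinates R X + t. Camera axes: x right, y down, z forward; pixel columns grow to the right and rows downward; lengths in m; the calibration is good to about 2 mm. A picture is of the moment at which its call begins. There is no depth.
- finish_job(): hands the job in; it is judged then, once.
The state is a dict: "t": time; "q": joint angles; "dq": joint speeds; "effort": joint torques, N m; "tool_pos": TCP position; "tool_rot": TCP orientation; "contact_force": force on the tool from outside, world axes, zero at the start; "wrist_torque": the same for the moment, N m; "opening": finger opening in m; "grip_force": force on a finger pad.
Only numpy, scipy, OpenCV 4.12 (cv2) and the standard library are available. Lean on these libraries where they do the work, as an engineer would, in place of code of your own. Each camera call takes 0.05 s, during which the arm holds its last target. There are 200 camera calls.

## Working session

There is one attempt and no reset: what is moved stays moved. The work goes in short steps, Python scripts to look and compute and a tool call to move; the robot and the scene stay as the last step left them, time stands still between calls to the robot, and variables do not carry over. Pictures are saved under pics/ and viewed, at most 12 in all, crops included, and the job is handed in when it is done.

Besides the shell and the picture viewer there is one more tool, called after "Call:" by a JSON object that holds its "name" and its "arguments". carry_out: Moves the arm, as the interface text tells. Shift numbers are shares of 300 mm and turn numbers shares of pi rad, none past 1 either way. Its arguments: {"type":"object","properties":{"rows":{"type":"array"},"force":{"type":"number"}},"required":["rows"]}

```bash
mkdir -p pics; python3 - <<'E'
from station import *
import cv2,numpy as np
for n in("top","side"):
    d=get_image(n);cv2.imwrite(f"pics/{n}0.png",d["img"]);print(n,d["mtx"].round(1).tolist(),d["R"].round(3).tolist(),d["t"].round(3).tolist())
o=get_obs();print(o)
E
```

```text
top [[531.5, 0.0, 319.8], [0.0, 531.5, 240.9], [0.0, 0.0, 1.0]] [[0.004, -1.0, -0.003], [-0.981, -0.003, -0.196], [0.196, 0.004, -0.981]] [-0.013, 0.573, 1.178]
side [[506.6, 0.0, 315.4], [0.0, 506.6, 241.5], [0.0, 0.0, 1.0]] [[-0.847, -0.532, -0.012], [-0.294, 0.487, -0.823], [0.444, -0.693, -0.568]] [0.5, 0.205, 0.71]
{'t': 0.1, 'q': array([-1.38999584e+00,  5.33032682e-02,  1.61416809e+00, -1.54947955e-05,
        1.47600310e+00, -1.19018963e-01]), 'dq': array([ 0.00084138, -0.0008769 , -0.00084526,  0.00115602,  0.00038526,
        0.00043229]), 'effort': array([ 7.92217052e-04, -3.94905245e+01, -3.71360850e+01, -6.42289955e-07,
        3.95221316e-03, -8.95934420e-06]), 'tool_pos': array([ 0.18447406, -0.59655881,  0.23017145]), 'tool_rot': array([-3.10449863e+00, -4.68914774e-01,  1.15443654e-04]), 'contact_force': array([-0.25809912,  0.30480128, -0.3992124 ]), 'wrist_torque': array([ 0.00725229, -0.06291962, -0.03075279]), 'grip_force': 0.0, 'opening': 0.08552335744590037}
```

View pics/top0.png

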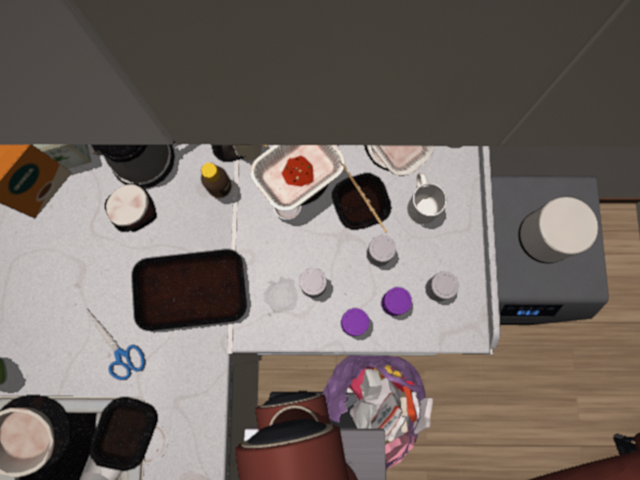

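View pics/side0.png

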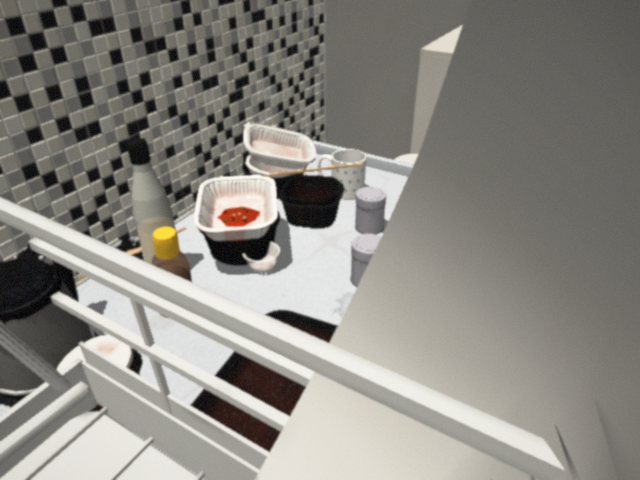

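The top view shows grey tins at about (313,282), (382,249) and (445,285). The purple look-alikes are at (355,322) and (397,301), the tray at (189,289), the mug at (429,203) and the bottle at (213,178). The side view shows two tins at (370,208) and (365,258); a panel hides the rest.

```bash
cat > h.py <<'E'
from station import *
import cv2,numpy as np
from scipy.spatial.transform import Rotation as Ro
def ray(d,uv,z):
    p=np.linalg.solve(d["mtx"],[*uv,1.]);c=-d["R"].T@d["t"];v=d["R"].T@p
    return c+v*(z-c[2])/v[2]
def px(d,X):
    c=d["R"]@np.asarray(X,float)+d["t"];p=d["mtx"]@c;return p[:2]/p[2]
def go(X,yaw=None):
    "row units to world TCP X, tool down with tool y along angle yaw (mod pi)"
    o=get_obs();R=Ro.from_rotvec(o["tool_rot"]);s=R.inv().apply(np.asarray(X)-o["tool_pos"])/.3
    t=np.zeros(3)
    if yaw is not None:
        best=[]
        for k in(0,np.pi):
            y=np.array([np.cos(yaw+k),np.sin(yaw+k),0]);z=np.array([0,0,-1.])
            T=Ro.from_matrix(np.c_[np.cross(y,z),y,z]);best.append((R.inv()*T).as_rotvec()/np.pi)
        t=min(best,key=np.linalg.norm)
    print("row",t.round(4),s.round(4))
E
python3 - <<'E'
from h import *
d=get_image("top");s=get_image("side")
print("cams",-d["R"].T@d["t"],-s["R"].T@s["t"])
g=cv2.cvtColor(d["img"],cv2.COLOR_BGR2HSV)
for u in[(313,282),(382,249),(445,285)]:
    print(u,g[u[1]-2,u[0]],ray(d,u,.08).round(3))
    x,y=u;c=cv2.cvtColor(d["img"],cv2.COLOR_BGR2GRAY)[y-24:y+24,x-24:x+24]
    c=cv2.medianBlur(c,3)
    h=cv2.HoughCircles(c,cv2.HOUGH_GRADIENT,1.,50,param1=80,param2=6,minRadius=12,maxRadius=17)
    if h is not None:
        h=h[0,0];w=(h[0]+x-24,h[1]+y-24);X=ray(d,w,.08);print(" circle",w,h[2],X.round(3),"r",np.linalg.norm(ray(d,(w[0]+h[2],w[1]),.08)-X).round(3),"side px",px(s,X))
m=(g[...,2]<75).astype(np.uint8);n,l,st,ce=cv2.connectedComponentsWithStats(m)
k=l[290,189];ys,xs=np.where(l==k);r=cv2.minAreaRect(np.c_[xs,ys].astype(np.float32));print("tray rect",r,[ray(d,p,.031).round(3).tolist() for p in cv2.boxPoints(r)])
for n,u,z in[("mug",(429,203),.093),("mughandle",(421,183),.06),("bottle cap",(208,170),.154),("p1",(355,322),.08),("p2",(397,301),.08),("edge",(235,352),0),("redge",(492,350),0),("bowl",(288,212),.03),("stickend",(386,232),.05)]:print(n,ray(d,u,z).round(3))
big=cv2.resize(d["img"][140:360,120:520],None,fx=2,fy=2,interpolation=cv2.INTER_CUBIC);cv2.imwrite("pics/topcrop.png",big)
w=get_image("wrist");print(w["t"]);cv2.imwrite("pics/w0.png",w["img"])
E
```

```text
cams [ 0.33174661 -0.01555666  1.26736559] [0.16809827 0.65865726 0.57828837]
(313, 282) [175  15 198] [0.475 0.004 0.08 ]
 circle (np.float32(311.5), np.float32(280.5)) 14.1 [0.478 0.007 0.08 ] r 0.032 side px [367.8213945 242.810263 ]
(382, 249) [175  15 185] [ 0.55  -0.152  0.08 ]
 circle (np.float32(382.5), np.float32(246.5)) 14.1 [ 0.556 -0.153  0.08 ] r 0.032 side px [369.89486563 192.27402382]
(445, 285) [175  16 178] [ 0.469 -0.292  0.08 ]
 circle (np.float32(442.5), np.float32(288.5)) 16.4 [ 0.461 -0.286  0.08 ] r 0.037 side px [438.97673837 177.26177093]
tray rect ((188.346435546875, 290.1370544433594), (73.1288070678711, 113.80101776123047), 83.57124328613281) [[0.531, 0.442, 0.031], [0.562, 0.176, 0.031], [0.392, 0.152, 0.031], [0.362, 0.411, 0.031]]
mug [ 0.655 -0.26   0.093]
mughandle [ 0.713 -0.25   0.06 ]
bottle cap [0.712 0.235 0.154]
p1 [ 0.386 -0.089  0.08 ]
p2 [ 0.433 -0.183  0.08 ]
edge [0.319 0.186 0.   ]
redge [ 0.326 -0.413  0.   ]
bowl [0.649 0.066 0.03 ]
stickend [ 0.596 -0.166  0.05 ]
[-0.62500837 -0.03985999  0.38096578]
```

View pics/topcrop.png

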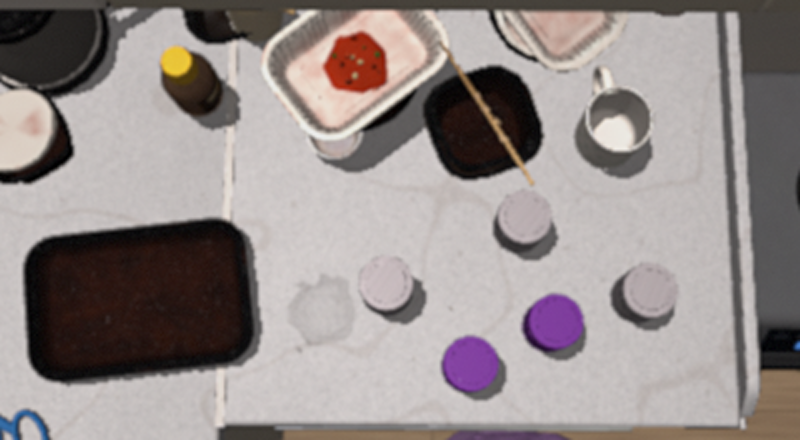

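Call:
{"name": "carry_out", "arguments": {"rows": [[0,0,0.0955,0.6,-0.348,0,-1],[0,0,0.0955,0.6,-0.348,0,-1],[0,0,0.0955,0.6,-0.348,0,-1],[0,0,0.0955,0.6,-0.348,0,-1],[0,0,0.0955,0.6,-0.348,0,-1]], "force": 50}}

```text
t: 0.75
tool_pos: [0.3283, -0.4409, 0.2313]
tool_rot: [-3.141, -0.007, -0.002]
contact_force: [-0.7, -0.5, 0.1]
opening: 0.0855
grip_force: 0.0
```

```bash
python3 - <<'E'
from h import *
o=get_obs();print(o["tool_pos"],o["tool_rot"],o["q"],o["contact_force"])
print(Ro.from_rotvec(o["tool_rot"]).as_matrix().round(3))
go([.468,-.291,.23],-np.pi/2)
d=get_image("top");s=get_image("side")
# stick end: triangulate
A=[];b=[]
for c,u in((d,(386,232)),(s,(365,165))):
    P=c["mtx"]@np.c_[c["R"],c["t"]]
    for i in(0,1):
        r=u[i]*P[2]-P[i];A.append(r[:3]);b.append(-r[3])
print("stick end",np.linalg.lstsq(np.array(A),np.array(b),rcond=None))
E
```

```text
[ 0.32833877 -0.44085325  0.23126342] [-3.14057125e+00 -7.35000503e-03 -1.57373744e-03] [-1.06674383e+00 -1.27208326e-01  1.78810804e+00  1.37109022e-03
  1.48109867e+00  4.99248726e-01] [-0.68354483 -0.50130795  0.1195488 ]
[[ 1.     0.005  0.001]
 [ 0.005 -1.     0.001]
 [ 0.001 -0.001 -1.   ]]
row [-0.0003 -0.0003  0.0015] [ 0.4679 -0.4973  0.0052]
stick end (array([ 0.57503447, -0.15620565,  0.13519521]), array([5.39734891]), np.int32(3), array([735.238491  , 664.91998464, 329.21835889]))
```

Call:
{"name": "carry_out", "arguments": {"rows": [[0,0,0,0.468,-0.497,0.1,-1],[0,0,0,0.468,-0.497,0.1,-1],[0,0,0,0.468,-0.497,0.1,-1],[0,0,0,0.468,-0.497,0.1,-1],[0,0,0,0.468,-0.497,0.1,-1]]}}

```text
t: 1.35
tool_pos: [0.4676, -0.2931, 0.2001]
tool_rot: [-3.14, -0.005, 0.001]
contact_force: [-1.3, -0.5, -0.5]
opening: 0.0854
grip_force: 0.0
```

```bash
python3 - <<'E'
from h import *
o=get_obs();print(o["tool_pos"],o["contact_force"])
w=get_image("wrist");cv2.imwrite("pics/w1.png",w["img"]);print(-w["R"].T@w["t"],w["R"].round(3).tolist())
for X in([.468,-.291,.08],[.551,-.152,.08],[.476,.004,.08],o["tool_pos"],[.575,-.156,.135]):print(px(w,X).round(1))
E
```

```text
[ 0.46757158 -0.29305055  0.20005136] [-1.34426183 -0.52475471 -0.47863407]
[ 0.54984469 -0.29301314  0.34348886] [[0.003, -1.0, -0.001], [-0.949, -0.003, 0.316], [-0.316, -0.0, -0.949]]
[314.4 236. ]
[129.6 130.1]
[-43.9 225.7]
[316.7 309.8]
[77.7 85.2]
```

View pics/w1.png

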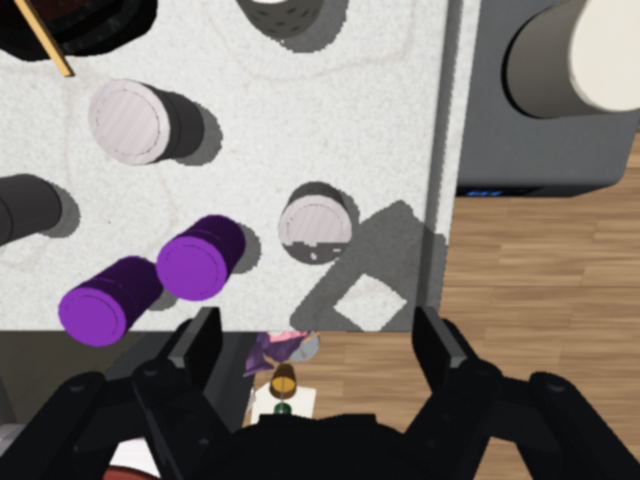

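Call:
{"name": "carry_out", "arguments": {"rows": [[0,0,0,0.015,-0.006,0.15,-1],[0,0,0,0.015,-0.006,0.3,-1],[0,0,0,0.015,-0.006,0.42,-1],[0,0,0,0.015,-0.006,0.52,-1],[0,0,0,0.015,-0.006,0.567,-1]]}}

```text
t: 1.9
tool_pos: [0.4678, -0.2942, 0.0279]
tool_rot: [-3.139, 0.005, 0.007]
contact_force: [-1.3, 0.1, -0.6]
opening: 0.0855
grip_force: 0.0
```

Call:
{"name": "carry_out", "arguments": {"rows": [[0,0,0,0,0,0,0.6],[0,0,0,0,0,0,0.6],[0,0,0,0,0,0,0.6],[0,0,0,0,0,0,0.6],[0,0,0,0,0,0,0.6]], "force": 50}}

```text
t: 2.4
tool_pos: [0.4715, -0.2946, 0.0329]
tool_rot: [3.139, 0.0, 0.003]
contact_force: [0.3, -2.2, 1.7]
opening: 0.0592
grip_force: 55.1
```

```bash
python3 - <<'E'
from h import *
o=get_obs();print(o["tool_pos"],o["contact_force"],o["opening"],o["grip_force"])
w=get_image("wrist");cv2.imwrite("pics/w2.png",w["img"])
d=get_image("top");s=get_image("side")
E
```

```text
[ 0.47153801 -0.29462316  0.03290321] [ 0.33988438 -2.17204616  1.67170243] 0.05916968271715814 55.078983614221215
```

Gripped. I'll lift gently and weigh.

Call:
{"name": "carry_out", "arguments": {"rows": [[0,0,0,0,0,-0.05,0.6],[0,0,0,0,0,-0.15,0.6],[0,0,0,0,0,-0.3,0.6],[0,0,0,0,0,-0.4,0.6],[0,0,0,0,0,-0.4,0.6]]}}

```text
t: 3.05
tool_pos: [0.4732, -0.2948, 0.157]
tool_rot: [3.136, 0.0, 0.012]
contact_force: [0.5, -0.8, -4.2]
opening: 0.0594
grip_force: 56.1
```

Call:
{"name": "carry_out", "arguments": {"rows": [[0,0,0,0,0,0,0.6],[0,0,0,0,0,0,0.6],[0,0,0,0,0,0,0.6],[0,0,0,0,0,0,0.6],[0,0,0,0,0,0,0.6]]}}

```text
t: 3.55
tool_pos: [0.4702, -0.293, 0.1499]
tool_rot: [-3.14, 0.0, 0.003]
contact_force: [-0.5, 0.2, -4.9]
opening: 0.0594
grip_force: 56.1
```

```bash
python3 - <<'E'
from h import *
o=get_obs();print(o["tool_pos"],o["contact_force"],o["wrist_torque"],o["opening"],o["grip_force"],o["effort"],o["q"])
w=get_image("wrist");cv2.imwrite("pics/w3.png",w["img"]);d=get_image("top")
A=[];b=[]
w1=dict(w)
o=get_obs();print(o["contact_force"])
E
```

```text
[ 0.47016266 -0.29295764  0.14994333] [-0.4662521   0.1831071  -4.88743469] [ 0.01585901  0.01799314 -0.00760028] 0.0594401718718877 56.14312835969031 [ 1.57259277e-02 -3.57003343e+01 -3.79719400e+01  3.78203826e-03
  2.17426743e-02 -4.71325677e-05] [-6.91598055e-01 -5.05910733e-02  1.85521607e+00  4.03567164e-05
  1.33909267e+00  8.79489225e-01]
[-0.30207097 -0.74578728 -5.52029337]
```

View pics/w3.png

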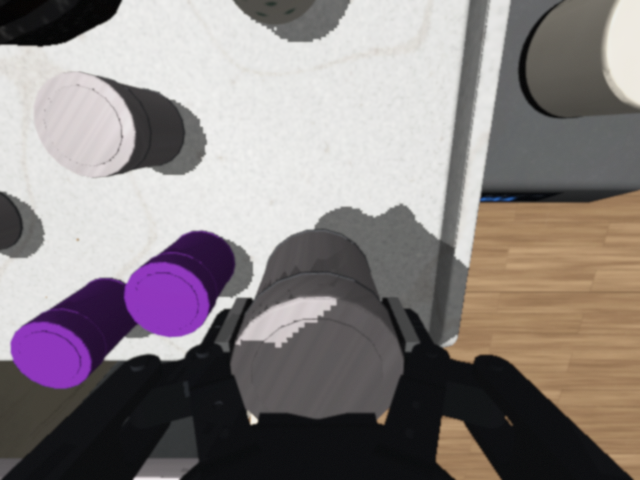

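Tin C is held cleanly, and the wrist picture shows its lid between the pads at about (320,350). It reads about 5 N, so roughly 0.5 kg: this is the full one. I'll set it back down and fetch the light ones.

Call:
{"name": "carry_out", "arguments": {"rows": [[0,0,0,0,0,0.12,0.6],[0,0,0,0,0,0.25,0.6],[0,0,0,0,0,0.34,0.6],[0,0,0,0,0,0.38,0.6],[0,0,0,0,0,0.395,0.6]]}}

```text
t: 4.15
tool_pos: [0.47, -0.2927, 0.0329]
tool_rot: [-3.139, 0.0, 0.005]
contact_force: [-9.5, 8.3, 18.7]
opening: 0.0594
grip_force: 58.7
```

Call:
{"name": "carry_out", "arguments": {"rows": [[0,0,0,0,0,0.0,0.6],[0,0,0,0,0,0,0.6],[0,0,0,0,0,0,-1],[0,0,0,0,0,0,-1],[0,0,0,0,0,0,-1]]}}

```text
t: 4.65
tool_pos: [0.4716, -0.2941, 0.0341]
tool_rot: [3.14, -0.0, 0.003]
contact_force: [0.1, 0.5, -0.2]
opening: 0.085
grip_force: 0.0
```

Call:
{"name": "carry_out", "arguments": {"rows": [[0,0,0,0,0,0,-1],[0,0,0,0,0,-0.1,-1],[0,0,0,0,0,-0.25,-1],[0,0,0,0,0,-0.4,-1],[0,0,0,0,0,-0.55,-1]]}}

```text
t: 5.15
tool_pos: [0.4704, -0.2932, 0.1995]
tool_rot: [3.141, -0.0, 0.0]
contact_force: [-0.1, -0.7, -0.4]
opening: 0.0857
grip_force: 0.0
```

Call:
{"name": "carry_out", "arguments": {"rows": [[0,0,0,0.02,-0.98,-0.05,-1],[0,0,0,0.02,-0.98,-0.05,-1],[0,0,0,0.02,-0.98,-0.05,-1],[0,0,0,0.02,-0.98,-0.05,-1],[0,0,0,0.02,-0.98,-0.05,-1]]}}

```text
t: 5.65
tool_pos: [0.4756, -0.0419, 0.211]
tool_rot: [3.141, -0.001, 0.002]
contact_force: [1.5, 0.4, 0.5]
opening: 0.0852
grip_force: 0.0
```

Call:
{"name": "carry_out", "arguments": {"rows": [[0,0,0,0,0,0,-1],[0,0,0,0,0,0,-1]]}}

```text
t: 5.85
tool_pos: [0.4759, -0.0429, 0.2108]
tool_rot: [3.141, 0.004, 0.001]
contact_force: [-0.8, -0.6, 0.7]
opening: 0.0857
grip_force: 0.0
```

```bash
python3 - <<'E'
from h import *
o=get_obs();print(o["tool_pos"],o["contact_force"])
go([.48,.004,.2],-np.pi/2)
w=get_image("wrist");cv2.imwrite("pics/w4.png",w["img"]);d=get_image("top")
for X in([.48,.004,.08],[.556,-.151,.08],[.472,-.293,.08]):print(px(w,X).round(1))
E
```

```text
[ 0.47593687 -0.0428724   0.21082265] [-0.76293681 -0.622433    0.71282924]
row [ 0.0002 -0.0003  0.0008] [ 0.0139 -0.1562  0.036 ]
[261.8 228.4]
[453.9 135.8]
[604.5 237.8]
```

View pics/w4.png

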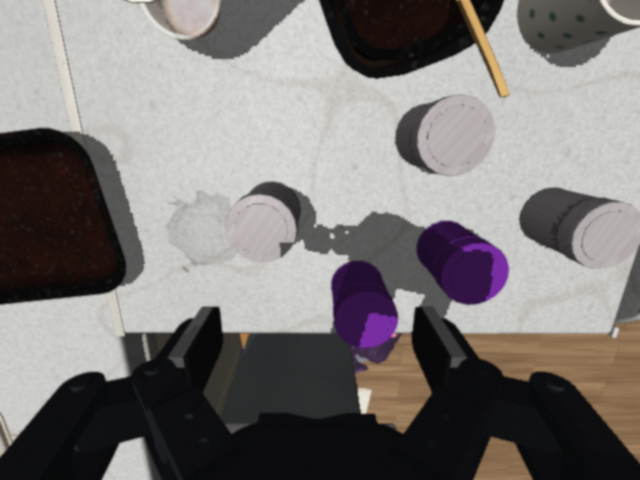

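The lids of A (263,226), B (455,134) and C (604,233) sit where predicted, and C is upright. Next: grasp A.

Call:
{"name": "carry_out", "arguments": {"rows": [[0,0,0,0.015,-0.156,0.1,-1],[0,0,0,0.015,-0.156,0.2,-1],[0,0,0,0.015,-0.156,0.35,-1],[0,0,0,0.015,-0.156,0.5,-1],[0,0,0,0.015,-0.156,0.595,-1]]}}

```text
t: 6.45
tool_pos: [0.4782, 0.0017, 0.0283]
tool_rot: [-3.141, 0.005, 0.007]
contact_force: [-0.4, 0.7, 0.3]
opening: 0.0854
grip_force: 0.0
```

Call:
{"name": "carry_out", "arguments": {"rows": [[0,0,0,0,0,0,-1],[0,0,0,0,0,0,0.6],[0,0,0,0,0,0,0.6],[0,0,0,0,0,0,0.6],[0,0,0,0,0,0,0.6]]}}

```text
t: 6.95
tool_pos: [0.4825, 0.0025, 0.0345]
tool_rot: [3.14, -0.0, 0.008]
contact_force: [0.6, -0.2, 5.2]
opening: 0.058
grip_force: 53.7
```

Call:
{"name": "carry_out", "arguments": {"rows": [[0,0,0,0,0,-0.05,0.6],[0,0,0,0,0,-0.15,0.6],[0,0,0,0,0,-0.3,0.6],[0,0,0,0,0,-0.4,0.6],[0,0,0,0,0,-0.4,0.6]]}}

```text
t: 7.45
tool_pos: [0.4838, 0.0026, 0.1584]
tool_rot: [3.14, 0.0, 0.018]
contact_force: [0.2, -0.2, -0.8]
opening: 0.0576
grip_force: 54.0
```

Call:
{"name": "carry_out", "arguments": {"rows": [[0,0,0,0,0,0,0.6],[0,0,0,0,0,0,0.6],[0,0,0,0,0,0,0.6]]}}

```text
t: 7.75
tool_pos: [0.479, 0.0033, 0.1498]
tool_rot: [-3.141, 0.0, 0.006]
contact_force: [0.3, 0.7, -1.9]
opening: 0.0585
grip_force: 54.1
```

```bash
python3 - <<'E'
from h import *
for i in range(4):
    o=get_obs();print(o["tool_pos"].round(4),o["contact_force"].round(2),o["opening"]);w=get_image("wrist")
cv2.imwrite("pics/w5.png",w["img"]);d=get_image("top")
# wrist camera poses of earlier pictures: fixed to the tool, level tool -> R const
R=w["R"];off=np.array([.0823,0,.1434])
A=[];b=[]
for c,u in(((.46757,-.29305,.20005),(68,73)),((.47594,-.04287,.21082),(503,94))):
    C=np.array(c)+off;P=w["mtx"]@np.c_[R,-R@C]
    for i in(0,1):
        r=u[i]*P[2]-P[i];A.append(r[:3]);b.append(-r[3])
print("stick tip",np.linalg.lstsq(np.array(A),np.array(b),rcond=None)[:2])
C=np.array([.47594,-.04287,.21082])+off
e=dict(mtx=w["mtx"],R=R,t=-R@C)
for u in((80,150),(118,270)):print("tray right rim",ray(e,u,.031).round(3))
t=np.array([.4615,.295]);a=np.arctan2(.031,.266)
for k in(-.052,.052):print("slots",t+k*np.array([-np.sin(a),np.cos(a)]))
E
```

```text
[0.479  0.0033 0.1498] [ 0.27  0.66 -1.94] 0.05848197119569812
[0.4791 0.0033 0.15  ] [-0.21 -0.68 -1.49] 0.058575495356060193
[0.4793 0.0032 0.1502] [ 0.48 -0.24 -1.59] 0.05810515257092773
[0.4796 0.0032 0.1506] [ 0.46 -0.51 -1.42] 0.058220879846587
stick tip (array([ 0.58026345, -0.15431784,  0.13783878]), array([0.13691681]))
tray right rim [0.542 0.179 0.031]
tray right rim [0.42  0.167 0.031]
slots [0.46751941 0.24334957]
slots [0.45548059 0.34665043]
```

A weighs about 0.17 kg, so it is light. It goes in the far slot of the tray.

Call:
{"name": "carry_out", "arguments": {"rows": [[0,0,0,-0.04,-0.12,0,0.6],[0,0,0,-0.04,-0.27,0,0.6],[0,0,0,-0.04,-0.42,0,0.6],[0,0,0,-0.04,-0.57,0,0.6],[0,0,0,-0.04,-0.7,0,0.6]]}}

```text
t: 8.5
tool_pos: [0.4681, 0.2152, 0.152]
tool_rot: [-3.141, -0.001, -0.0]
contact_force: [-0.6, -0.8, -1.2]
opening: 0.058
grip_force: 54.6
```

Call:
{"name": "carry_out", "arguments": {"rows": [[0,0,0,-0.037,-0.14,0,0.6],[0,0,0,-0.037,-0.28,0,0.6],[0,0,0,-0.037,-0.4,0,0.6],[0,0,0,-0.037,-0.457,0,0.6],[0,0,0,-0.037,-0.457,0,0.6]]}}

```text
t: 9.0
tool_pos: [0.457, 0.3517, 0.1517]
tool_rot: [3.141, 0.004, -0.001]
contact_force: [0.1, -0.3, -1.8]
opening: 0.0581
grip_force: 54.6
```

Call:
{"name": "carry_out", "arguments": {"rows": [[0,0,0,0,0,0,0.6],[0,0,0,0,0,0,0.6]]}}

```text
t: 9.2
tool_pos: [0.4574, 0.3489, 0.1517]
tool_rot: [3.141, -0.002, -0.001]
contact_force: [-0.6, -0.0, -0.8]
opening: 0.0583
grip_force: 54.6
```

```bash
python3 - <<'E'
from h import *
o=get_obs();print(o["tool_pos"],o["tool_rot"],o["contact_force"],o["opening"])
w=get_image("wrist");d=get_image("top");cv2.imwrite("pics/both6.png",np.hstack([cv2.resize(w["img"],(400,300)),d["img"][120:420,80:480]]))
E
```

```text
[0.45744451 0.34891023 0.15167061] [ 3.14082548e+00 -2.45829817e-03 -6.64735544e-04] [-0.55668152 -0.00809095 -0.77600456] 0.058258272453587154
```

View pics/both6.png

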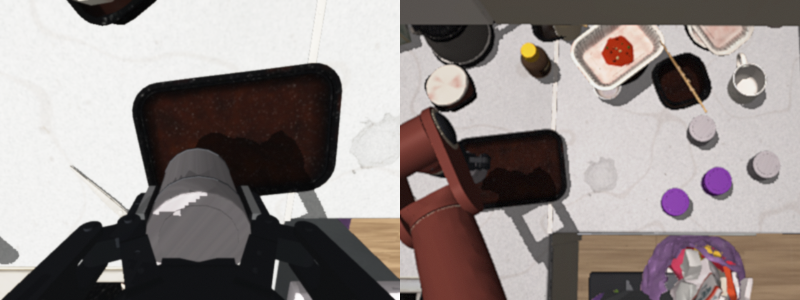

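A hangs over the left half of the tray and the tray is clear. I'll lower it and release.

Call:
{"name": "carry_out", "arguments": {"rows": [[0,0,0,0,0,0.12,0.6],[0,0,0,0,0,0.25,0.6],[0,0,0,0,0,0.33,0.6],[0,0,0,0,0,0.365,0.6],[0,0,0,0,0,0.382,0.6]]}}

```text
t: 9.8
tool_pos: [0.4568, 0.349, 0.038]
tool_rot: [3.139, -0.002, -0.005]
contact_force: [-7.0, -2.8, 19.3]
opening: 0.0581
grip_force: 54.7
```

Call:
{"name": "carry_out", "arguments": {"rows": [[0,0,0,0,0,0,0.6],[0,0,0,0,0,0,0.6],[0,0,0,0,0,0,-1],[0,0,0,0,0,0,-1],[0,0,0,0,0,0,-1]]}}

```text
t: 10.3
tool_pos: [0.4577, 0.3504, 0.038]
tool_rot: [-3.141, 0.0, -0.002]
contact_force: [-0.3, 0.3, 0.1]
opening: 0.0853
grip_force: 0.0
```

Call:
{"name": "carry_out", "arguments": {"rows": [[0,0,0,0,0,0,-1],[0,0,0,0,0,-0.1,-1],[0,0,0,0,0,-0.25,-1],[0,0,0,0,0,-0.4,-1],[0,0,0,0,0,-0.5,-1]]}}

```text
t: 10.8
tool_pos: [0.4583, 0.3509, 0.1914]
tool_rot: [-3.139, 0.0, -0.006]
contact_force: [0.6, 0.3, 0.2]
opening: 0.0854
grip_force: 0.0
```

Call:
{"name": "carry_out", "arguments": {"rows": [[0,0,0,-0.05,0.83,-0.05,-1],[0,0,0,-0.05,0.83,-0.05,-1],[0,0,0,-0.05,0.83,-0.05,-1],[0,0,0,-0.05,0.83,-0.05,-1],[0,0,0,-0.05,0.83,-0.05,-1]]}}

```text
t: 11.3
tool_pos: [0.4417, 0.0996, 0.2026]
tool_rot: [3.142, 0.001, 0.001]
contact_force: [0.9, 0.1, 0.1]
opening: 0.0853
grip_force: 0.0
```

Call:
{"name": "carry_out", "arguments": {"rows": [[0,0,0,0,0.836,0,-1],[0,0,0,0,0.836,0,-1],[0,0,0,0,0.836,0,-1],[0,0,0,0,0.836,0,-1],[0,0,0,0,0.836,0,-1]]}}

```text
t: 11.8
tool_pos: [0.4418, -0.1508, 0.2027]
tool_rot: [3.141, -0.001, 0.002]
contact_force: [1.0, 0.4, 0.3]
opening: 0.0853
grip_force: 0.0
```

```bash
python3 - <<'E'
from h import *
o=get_obs();print(o["tool_pos"],o["tool_rot"],o["contact_force"],o["opening"])
w=get_image("wrist");d=get_image("top");cv2.imwrite("pics/both7.png",np.hstack([cv2.resize(w["img"],(400,300)),d["img"][120:420,80:480]]))
th=np.deg2rad(20)
print("B px",px(w,[.556,-.151,.08]))
# tilted tool: z=(sin th,0,-cos th); TCP at grasp with grasp pt at (.556,-.151,.052)
R=Ro.from_rotvec(o["tool_rot"]);z=np.array([np.sin(th),0,-np.cos(th)]);y=np.array([0,-1.,0])
T=Ro.from_matrix(np.c_[np.cross(y,z),y,z]);print("turn",(R.inv()*T).as_rotvec()/np.pi)
tcp=np.array([.556,-.151,.052])+.019*z;pre=tcp-.15*z
for P in(pre,tcp):print(P,R.inv().apply(P-o["tool_pos"])/.3)
E
```

```text
[ 0.44177194 -0.15084704  0.20270015] [ 3.14120104e+00 -7.31245333e-04  1.84956548e-03] [1.01853304 0.42860481 0.27637633] 0.08534297600828357
B px [316.52236833  86.58935084]
turn [ 0.00014905  0.11073626 -0.00012497]
[ 0.51119536 -0.151       0.17509973] [0.23130309 0.00036612 0.09227402]
[ 0.56249838 -0.151       0.03414584] [4.01759688e-01 1.02892613e-04 5.62321339e-01]
```

View pics/both7.png

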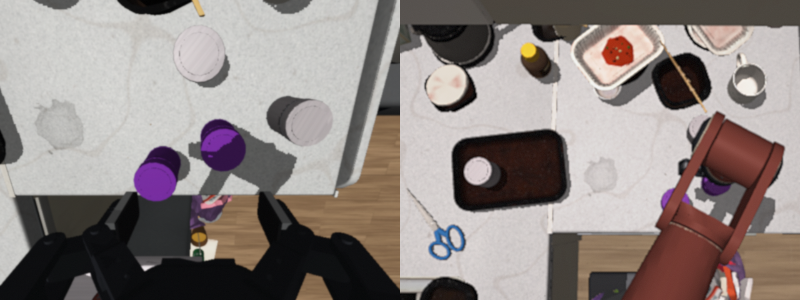

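A stands upright in the tray at about (480,170) in the right-hand picture, and B's lid is where predicted. The stick overhangs B, so I'll approach tilted 20° to stay clear of it.

Call:
{"name": "carry_out", "arguments": {"rows": [[0,0.035,0,0.05,0,0,-1],[0,0.075,0,0.13,0,0.03,-1],[0,0.111,0,0.2,0,0.07,-1],[0,0.111,0,0.23,0,0.092,-1],[0,0.111,0,0.23,0,0.092,-1]]}}

```text
t: 12.4
tool_pos: [0.5105, -0.1477, 0.173]
tool_rot: [-3.093, -0.0, -0.541]
contact_force: [0.6, -1.0, 0.4]
opening: 0.0852
grip_force: 0.0
```

```bash
python3 - <<'E'
from h import *
o=get_obs();print(o["tool_pos"],Ro.from_rotvec(o["tool_rot"]).as_matrix().round(3).tolist(),o["contact_force"])
w=get_image("wrist");cv2.imwrite("pics/w8.png",cv2.resize(w["img"],(400,300)));C=-w["R"].T@w["t"];print(C,px(w,[.556,-.151,.08]),px(w,[.58,-.154,.138]))
R=Ro.from_rotvec(o["tool_rot"]);print(R.inv().apply(np.array([.5625,-.151,.034])-o["tool_pos"])/.3)
g=w["img"].astype(int);m=((g[...,2]-g[...,0]>70)&(g[...,1]-g[...,0]>25)).astype(np.uint8)[:200];ys,xs=np.where(m);i=ys.argmax();print("stick low px",xs[i],ys[i]) if len(ys) else None
E
```

```text
[ 0.51050801 -0.14771796  0.17303525] [[0.941, 0.001, 0.339], [-0.0, -1.0, 0.002], [0.339, -0.002, -0.941]] [ 0.63980549 -1.04817066  0.36918718]
[ 0.53946913 -0.14794122  0.33563927] [320.97994016 229.81652245] [327.14875488 183.50800649]
[0.00579026 0.01183571 0.49474026]
stick low px 325 184
```

View pics/w8.png

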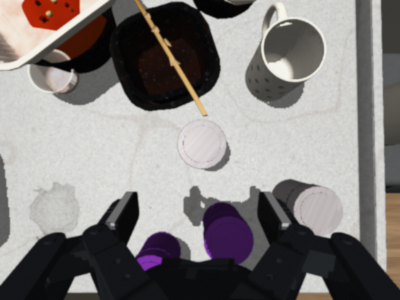

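Tin B's lid is at (203,145) in this half-scale view and the stick tip at (204,114), both as predicted. I'll descend along the tilted axis.

Call:
{"name": "carry_out", "arguments": {"rows": [[0,0,0,0.005,0.01,0.12,-1],[0,0,0,0.005,0.01,0.25,-1],[0,0,0,0.005,0.01,0.36,-1],[0,0,0,0.005,0.01,0.45,-1],[0,0,0,0.005,0.01,0.492,-1]]}}

```text
t: 12.95
tool_pos: [0.5625, -0.1509, 0.0343]
tool_rot: [-3.093, -0.001, -0.54]
contact_force: [-0.5, 0.6, -0.4]
opening: 0.085
grip_force: 0.0
```

Call:
{"name": "carry_out", "arguments": {"rows": [[0,0,0,0,0,0,-1],[0,0,0,0,0,0,0.6],[0,0,0,0,0,0,0.6],[0,0,0,0,0,0,0.6],[0,0,0,0,0,0,0.6]]}}

```text
t: 13.45
tool_pos: [0.5642, -0.1523, 0.0387]
tool_rot: [3.092, -0.0, 0.55]
contact_force: [-1.7, 2.6, 6.8]
opening: 0.059
grip_force: 54.6
```

Call:
{"name": "carry_out", "arguments": {"rows": [[0,0,0,0,0,-0.05,0.6],[0,0,0,0,0,-0.15,0.6],[0,0,0,0,0,-0.28,0.6],[0,0,0,0,0,-0.4,0.6],[0,0,0,0,0,-0.45,0.6]]}}

```text
t: 13.95
tool_pos: [0.5171, -0.1526, 0.1672]
tool_rot: [3.09, -0.0, 0.551]
contact_force: [0.6, 0.3, -2.3]
opening: 0.0588
grip_force: 54.7
```

Call:
{"name": "carry_out", "arguments": {"rows": [[0,0,0,0,0,0,0.6],[0,0,0,0,0,0,0.6],[0,0,0,0,0,0,0.6],[0,0,0,0,0,0,0.6]]}}

```text
t: 14.35
tool_pos: [0.5161, -0.1513, 0.1611]
tool_rot: [-3.093, 0.001, -0.54]
contact_force: [0.8, -0.4, -1.7]
opening: 0.0588
grip_force: 54.7
```

```bash
python3 - <<'E'
from h import *
for i in range(4):
    o=get_obs();print(o["tool_pos"].round(4),o["contact_force"].round(2),o["opening"]);w=get_image("wrist")
print(o["tool_rot"]);R=Ro.from_rotvec(o["tool_rot"])
print(R.inv().apply(np.array([.4735,.25,o["tool_pos"][2]])-o["tool_pos"])/.3)
cv2.imwrite("pics/w9.png",cv2.resize(w["img"],(400,300)))
E
```

```text
[ 0.5161 -0.1513  0.1611] [ 0.81 -0.38 -1.7 ] 0.058772422394927096
[ 0.5162 -0.1514  0.1615] [ 0.95  1.   -2.31] 0.05879539475390219
[ 0.5164 -0.1515  0.1618] [ 0.43  0.24 -2.42] 0.05887755531067642
[ 0.5166 -0.1515  0.1622] [ 0.43 -0.05 -1.93] 0.05923918328929406
[-3.09350182e+00  3.56482372e-04 -5.42050132e-01]
[-0.13551502 -1.33844469 -0.04759285]
```

B weighs about 0.2 kg, also light. On to the tray.

Call:
{"name": "carry_out", "arguments": {"rows": [[0,0,0,-0.08,-0.12,-0.03,0.6],[0,0,0,-0.08,-0.27,-0.03,0.6],[0,0,0,-0.08,-0.42,-0.03,0.6],[0,0,0,-0.08,-0.57,-0.03,0.6],[0,0,0,-0.08,-0.72,-0.03,0.6]]}}

```text
t: 15.05
tool_pos: [0.4911, 0.0659, 0.1639]
tool_rot: [-3.094, 0.001, -0.547]
contact_force: [1.7, 0.4, -2.0]
opening: 0.0588
grip_force: 56.7
```

Call:
{"name": "carry_out", "arguments": {"rows": [[0,0,0,-0.055,-0.15,-0.018,0.6],[0,0,0,-0.055,-0.3,-0.018,0.6],[0,0,0,-0.055,-0.45,-0.018,0.6],[0,0,0,-0.055,-0.57,-0.018,0.6],[0,0,0,-0.055,-0.618,-0.018,0.6]]}}

```text
t: 15.55
tool_pos: [0.4734, 0.2529, 0.1631]
tool_rot: [-3.092, -0.005, -0.544]
contact_force: [-0.6, -0.5, -1.8]
opening: 0.0591
grip_force: 56.7
```

Call:
{"name": "carry_out", "arguments": {"rows": [[0,0,0,0,0,0,0.6],[0,0,0,0,0,0,0.6],[0,0,0,0,0,0,0.6]]}}

```text
t: 15.85
tool_pos: [0.474, 0.2487, 0.1628]
tool_rot: [3.094, -0.002, 0.544]
contact_force: [-0.4, -0.5, -2.2]
opening: 0.0592
grip_force: 56.5
```

```bash
python3 - <<'E'
from h import *
o=get_obs();print(o["tool_pos"].round(4),o["contact_force"].round(2),o["opening"],o["tool_rot"])
R=Ro.from_rotvec(o["tool_rot"])
print(R.inv().apply(np.array([.4735,.25,.0435])-o["tool_pos"])/.3)
w=get_image("wrist");d=get_image("top");cv2.imwrite("pics/both10.png",np.hstack([cv2.resize(w["img"],(400,300)),d["img"][120:420,80:480]]))
E
```

```text
[0.474  0.2487 0.1628] [-0.41 -0.54 -2.21] 0.05924224926732134 [ 3.09354927e+00 -2.12184511e-03  5.44186500e-01]
[-0.13725686 -0.00455104  0.37331334]
```

View pics/both10.png

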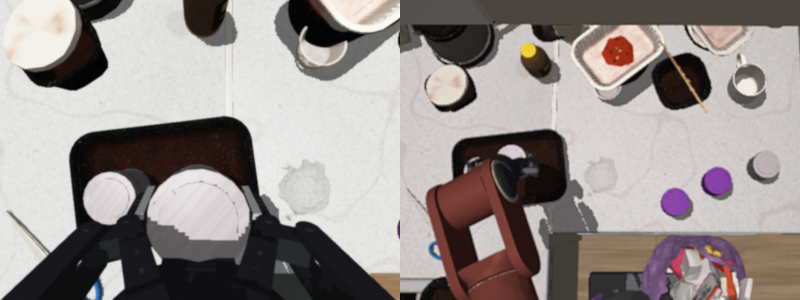

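B is over the right half of the tray, with A standing beside it at about (110,195) in the left-hand view. Lowering.

Call:
{"name": "carry_out", "arguments": {"rows": [[0,0,0,-0.043,-0.004,0.12,0.6],[0,0,0,-0.09,-0.004,0.25,0.6],[0,0,0,-0.122,-0.004,0.338,0.6],[0,0,0,-0.132,-0.004,0.366,0.6],[0,0,0,-0.137,-0.004,0.38,0.6]]}}

```text
t: 16.45
tool_pos: [0.4749, 0.2497, 0.0431]
tool_rot: [3.092, -0.002, 0.544]
contact_force: [-20.4, -9.1, 31.5]
opening: 0.0589
grip_force: 58.9
```

Call:
{"name": "carry_out", "arguments": {"rows": [[0,0,0,0,0,0,0.6],[0,0,0,0,0,0,0.6]]}}

```text
t: 16.65
tool_pos: [0.4755, 0.2508, 0.0435]
tool_rot: [-3.092, 0.002, -0.549]
contact_force: [0.3, -0.2, -1.7]
opening: 0.0587
grip_force: 56.1
```

```bash
python3 - <<'E'
from h import *
for i in range(3):
    o=get_obs();print(o["tool_pos"].round(4),o["contact_force"].round(2),o["opening"],o["tool_rot"]);w=get_image("top")
E
```

```text
[0.4755 0.2508 0.0435] [ 0.31 -0.15 -1.67] 0.0587294648316751 [-3.09238033e+00  1.86182032e-03 -5.48518569e-01]
[0.4753 0.2508 0.0432] [-0.34 -0.78  0.4 ] 0.05848659310829623 [-3.09258322e+00  1.56710464e-03 -5.48090074e-01]
[0.4754 0.2508 0.0432] [ 0.49 -1.1   0.39] 0.058773722932262004 [-3.09264265e+00  1.04954668e-03 -5.48523298e-01]
```

Weight transferred to the tray. I'll release, retract and level the tool.

Call:
{"name": "carry_out", "arguments": {"rows": [[0,0,0,0,0,0,-1],[0,0,0,0,0,0,-1],[0,0,0,0,0,0,-1],[0,0,0,0,0,0,-1],[0,0,0,0,0,-0.06,-1]]}}

```text
t: 17.3
tool_pos: [0.4666, 0.2499, 0.0565]
tool_rot: [3.093, -0.0, 0.538]
contact_force: [-0.2, -0.2, 0.2]
opening: 0.0853
grip_force: 0.0
```

Call:
{"name": "carry_out", "arguments": {"rows": [[0,0,0,0,0,-0.1,-1],[0,0,0,0,0,-0.25,-1],[0,0,0,0,0,-0.4,-1],[0,0,0,0,0,-0.5,-1],[0,0,0,0,0,-0.5,-1]]}}

```text
t: 17.8
tool_pos: [0.4187, 0.2524, 0.2064]
tool_rot: [-3.086, -0.0, -0.559]
contact_force: [0.8, 0.6, 0.8]
opening: 0.0854
grip_force: 0.0
```

Call:
{"name": "carry_out", "arguments": {"rows": [[0,-0.111,0,0.05,0.8,0,-1],[0,-0.111,0,0.05,0.8,0,-1],[0,-0.111,0,0.05,0.8,0,-1],[0,-0.111,0,0.05,0.8,0,-1],[0,-0.111,0,0.05,0.8,0,-1]]}}

```text
t: 18.3
tool_pos: [0.4307, 0.0083, 0.2036]
tool_rot: [3.142, -0.003, -0.003]
contact_force: [1.2, 0.6, 0.1]
opening: 0.0853
grip_force: 0.0
```

```bash
python3 - <<'E'
from h import *
go([.472,-.293,.2],-np.pi/2);print(get_obs()["tool_pos"])
E
```

```text
row [ 0.      0.0006 -0.0005] [0.1393 1.0041 0.0118]
[0.43072572 0.00829094 0.20361137]
```

Call:
{"name": "carry_out", "arguments": {"rows": [[0,0,0,0.139,1,0.01,-1],[0,0,0,0.139,1,0.01,-1],[0,0,0,0.139,1,0.01,-1],[0,0,0,0.139,1,0.01,-1],[0,0,0,0.139,1,0.01,-1]]}}

```text
t: 18.8
tool_pos: [0.4648, -0.2389, 0.2008]
tool_rot: [-3.14, 0.002, 0.002]
contact_force: [1.6, 0.3, -0.5]
opening: 0.0857
grip_force: 0.0
```

Call:
{"name": "carry_out", "arguments": {"rows": [[0,0,0,0.023,0.16,0,-1],[0,0,0,0.023,0.16,0,-1],[0,0,0,0.023,0.16,0,-1]]}}

```text
t: 19.1
tool_pos: [0.4716, -0.2854, 0.2005]
tool_rot: [-3.139, 0.004, 0.004]
contact_force: [-0.3, -0.2, 0.0]
opening: 0.0856
grip_force: 0.0
```

```bash
python3 - <<'E'
from h import *
go([.472,-.293,.032],-np.pi/2);print(get_obs()["tool_pos"])
w=get_image("wrist");d=get_image("top");print(px(w,[.472,-.293,.08]))
cv2.imwrite("pics/both11.png",np.hstack([cv2.resize(w["img"],(400,300)),d["img"][120:420,80:480]]))
E
```

```text
row [-0.0008  0.0008 -0.0007] [0.0029 0.0265 0.5616]
[ 0.47155019 -0.28544002  0.2005118 ]
[325.95690776 235.60317113]
```

View pics/both11.png

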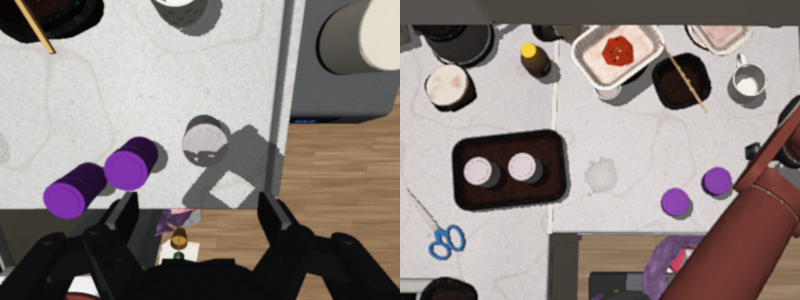

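Both light tins stand in the tray, at (480,170) and (525,165) in the right-hand picture, and C is in place at (205,145). Grasp C and lift.

Call:
{"name": "carry_out", "arguments": {"rows": [[0,0,0,0.003,0.024,0.15,-1],[0,0,0,0.003,0.024,0.3,-1],[0,0,0,0.003,0.024,0.42,-1],[0,0,0,0.003,0.024,0.52,-1],[0,0,0,0.003,0.024,0.56,-1]]}}

```text
t: 19.7
tool_pos: [0.4711, -0.2888, 0.0308]
tool_rot: [-3.138, -0.003, 0.007]
contact_force: [-0.8, 0.4, -0.2]
opening: 0.0852
grip_force: 0.0
```

Call:
{"name": "carry_out", "arguments": {"rows": [[0,0,0,0,0,0,-1],[0,0,0,0,0,0,0.6],[0,0,0,0,0,0,0.6],[0,0,0,0,0,0,0.6],[0,0,0,0,0,0,0.6]], "force": 60}}

```text
t: 20.2
tool_pos: [0.475, -0.2938, 0.0377]
tool_rot: [3.138, -0.0, 0.007]
contact_force: [-0.7, -0.5, 6.3]
opening: 0.0592
grip_force: 66.3
```

Call:
{"name": "carry_out", "arguments": {"rows": [[0,0,0,0,0,-0.05,0.6],[0,0,0,0,0,-0.15,0.6],[0,0,0,0,0,-0.3,0.6],[0,0,0,0,0,-0.43,0.6],[0,0,0,0,0,-0.52,0.6]]}}

```text
t: 20.7
tool_pos: [0.4733, -0.292, 0.1938]
tool_rot: [3.14, -0.0, 0.003]
contact_force: [0.5, -0.3, -3.8]
opening: 0.0593
grip_force: 66.6
```

Call:
{"name": "carry_out", "arguments": {"rows": [[0,0,0,0,0,-0.04,0.6],[0,0,0,0,0,-0.06,0.6],[0,0,0,0,0,-0.06,0.6],[0,0,0,0,0,-0.06,0.6],[0,0,0,0,0,-0.06,0.6]]}}

```text
t: 21.2
tool_pos: [0.4722, -0.2913, 0.206]
tool_rot: [-3.139, 0.0, 0.005]
contact_force: [0.0, 0.1, -5.2]
opening: 0.0594
grip_force: 66.6
```

Call:
{"name": "carry_out", "arguments": {"rows": [[0,0,0,0,0,0,0.6],[0,0,0,0,0,0,0.6],[0,0,0,0,0,0,0.6],[0,0,0,0,0,0,0.6],[0,0,0,0,0,0,0.6]]}}

```text
t: 21.7
tool_pos: [0.4732, -0.2921, 0.2085]
tool_rot: [3.141, -0.0, 0.0]
contact_force: [0.7, 0.4, -5.1]
opening: 0.0594
grip_force: 66.6
```

```bash
python3 - <<'E'
from h import *
for i in range(3):
    o=get_obs();print(o["tool_pos"].round(4),o["contact_force"].round(2),o["opening"],o["tool_rot"],abs(o["dq"]).max());w=get_image("wrist")
d=get_image("top");s=get_image("side")
g=cv2.cvtColor(d["img"],cv2.COLOR_BGR2HSV)
for X in([.4575,.350,.085],[.4685,.25,.085]):
    u=px(d,X).astype(int);c=(g[u[1]-22:u[1]+22,u[0]-22:u[0]+22]);m=((c[...,1]<60)&(c[...,2]>140)).astype(np.uint8)
    k=max(cv2.findContours(m,0,1)[0],key=cv2.contourArea);e=cv2.fitEllipse(k);uv=np.array(e[0])+u-22;print(ray(d,uv,.085).round(3),e[1])
E
```

```text
[ 0.4732 -0.2921  0.2085] [ 0.71  0.44 -5.1 ] 0.05935725343467421 [ 3.14148792e+00 -3.88573405e-04  1.92444400e-04] 0.0023157319341720406
[ 0.4731 -0.292   0.2085] [-0.36 -0.06 -6.14] 0.059163555314044616 [ 3.14154070e+00 -3.74488130e-04  1.50434992e-04] 0.0018015326430481633
[ 0.4731 -0.292   0.2085] [ 0.59  0.06 -4.91] 0.059244490400393264 [ 3.14153243e+00 -2.47434017e-04  8.67732093e-05] 0.0021370475619426326
[0.454 0.351 0.085] (25.463850021362305, 27.465993881225586)
[0.464 0.253 0.085] (25.85948371887207, 27.13389778137207)
```

```bash
python3 -c "
from station import *
print(finish_job())"
```

```text
the job is handed in; nothing more can be done
None
```

I handed the job in with the full tin (about 5 N, so roughly 0.5 kg) held still and upright in the gripper, about 17 cm clear of the worktop, and the two lighter tins (about 0.17 and 0.2 kg) standing upright in the black tray; no verdict came back.

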